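# Find the high spot of a bent feed roller on a bench centre with a dial gauge

### The job

Bring the dial gauge up to the feed roller by pushing its slide fully home by the black knob, then turn the roller on its centres with light finger pressure on its rubber sleeve until its high spot faces the gauge, that is, until the needle stands at its highest reading, and leave it standing so, ready to be marked. Do not press hard on the roller, do not push on the gauge's plunger, and leave the other things on the bench where they are.

Things in the scene. Friction and masses are not known exactly. Their poses are not given: they have to be found in the camera images.
- bench_centre: grey iron bench centre, fixed, a T from above: 205 x 92 x 16 mm plate with tailstock (knurled wheel, robot side) and headstock, both 84 mm high, and an 80 mm wide tongue at its left with the gauge slide. Origin: underside, on the bench. x runs along the roller from headstock to tailstock, y from the gauge across to the roller, z up. The roller's axis is parallel to x at y = +48 mm, 66 mm up
- sleeve_axis (a point): point on the turning axis of the roller, 66 mm above the bench, inside the middle of the black rubber sleeve. The sleeve is 48 mm across, reaches 33 mm to either side of this point along the bench centre's x and is free from above. The roller is bent, so the sleeve runs out by 2 mm: its surface lies 22 to 26 mm from this axis, depending on the side
- roller: feed roller on its centres; origin on its axis, which is its x. Turns either way without end with 0.05 N m drag (2 N at the sleeve) and stays where left. A fingertip pressed on the sleeve with 5 to 8 N and moved round with it turns it; load it with no more than 15 N. A steel land 34 mm across near the tailstock meets the plunger. This pose does not tell where the high spot is; it varies
- carriage (a joint): gauge slide, in m: starts backed off at 0 to 0.008, 0.022 is home against its dead stop; it grows as the slide moves along the bench centre's +y, to the roller. It drags with about 4 N and stays where it is left
- knob_grip (a point): point on the axis of the upright black knob of the gauge slide, 8 mm below its top, 98 mm above the bench; moves with the slide. The knob is 16 mm across and 30 mm tall (76 to 106 mm above the bench) on a thinner post. The dial gauge (44 mm across, top 78 mm above the bench) stands 37 mm in front of the knob, towards the roller
- plunger: sprung plunger of the dial gauge, a thin steel rod with a round tip (8 mm), 66 mm above the bench, pointing along the bench centre's +y at the roller. Origin: under the dial's centre; the tip stands 47.5 mm from it along +y when fully out. Spring 0.8 N, up to 2 N pushed in; not to be pushed by hand
- needle (a joint): red needle of the dial gauge, on the white face seen from above, in rad, clockwise: 0 with the plunger fully out (needle towards the knob), 1 rad more per mm that the roller pushes the plunger in. With the slide home it rises and falls once per turn of the roller, smoothly, by some 4 rad between low and high spot, within one turn of the needle
- spare_roller: another feed roller of the same kind lying in a small wooden cradle, 90 x 62 mm, to the left; not part of the job. Origin: underside of the cradle
- solder_spool: spool of white solder wire, 59 x 72 x 41 mm, black flanges; bystander. Origin: underside
- tip_case: flat dark blue-grey case with lid, 70 x 90 x 29 mm; bystander. Origin: underside
- marker: felt marker, white with blue cap, 130 mm long, lying; bystander. Origin: underside
- tweezers: steel tweezers, 126 mm long, lying; bystander. Origin: underside
- cleaner_bottle: white dropper bottle with red cap, 55 mm across, 122 mm tall; bystander. Origin: underside

How it is judged:
By the outcome, as a careful person would: the job done as asked, in the order asked, and still so for the second after the job is handed in, with the robot touching nothing.
It also fails if it takes over 64 s, if anything falls off the work surface, if the arm or the gripper's body presses on something with over 40 N, if the wrist force passes 120 N, or if a joint passes its speed limit or range.

### The arm

A 6-joint arm with a two-finger parallel gripper is mounted at the origin on the work surface; the furniture and walls round the work are solid. World frame = base frame: x ahead of the robot, y to its left, z up, the work surface at z = 0. Lengths are in m, angles in rad, forces in N, time in s.
With the tool pointing down it reaches from about 0.25 to 0.775 m from the base axis. Payload 4 kg.
Tool frame: the origin (TCP) lies at the very end of the fingers, on their centre line; the grasp point (between the pads) lies 19 mm behind it; z points along the fingers, y is the direction in which the jaws open and shut (so a half turn about z gives the same grasp; the last joint's range is limited). The gripper opens to 94 mm and grips with 3 to 60 N. Pads are 16 mm wide; open, the fingers measure 119 mm over their backs; the gripper's body (75 mm by 177 mm) begins 78 mm behind the grasp point.
Start: joints at [-1.238, 0.087, 1.371, -0, 1.684, -0.103], TCP at [0.232, -0.499, 0.206] pointing down, gripper open.
Joint ranges: [-3.1, 3.1], [-0.76, 2.03], [0.27, 2.55], [-1.08, 4.22], [0.17, 2.65], [-2.57, 2.57]. Speed limits (rad/s): [2.79, 2.79, 3.14, 3.14, 3.14, 3.14].

### API

Orientations are given as [roll, pitch, yaw] about the fixed x, y, z axes, in that order (R = Rz(yaw) Ry(pitch) Rx(roll)).
In Python, from bench import robot, cams, models gives the robot as it stands.
- The arm moves only by the tool step_arm, never from a script. Its argument "series" is a list of rows, each a list of 5 numbers: the gripper command: -1 is shut, 1 is fully open, values between are in proportion, then the shift along the tool's x, y, z in mm, then the turn about the tool's z in degrees. A call has 1 to 20 rows; each row is the pose to reach, as a shift and turn from the pose commanded when the call began, along the tool's axes at that moment; what a row does not reach only later rows make up. A row lasts 1/8 s, in which the tool goes at most 62.5 mm and 10.7 degrees, less where a joint would pass 70% of its speed; a pose out of reach is approached as far as the arm can. A call with a gripper value outside its range is refused whole. The fingers move at their own pace and stop on an object; the grip force is fixed at half the most. Time passes only in rows, so rows that repeat a pose let the fingers close. It gives the time, the measured TCP pose, the force and the opening at its end, in the units of the state.
- robot.get_obs(): the state, without advancing time (a new reading comes with each control period).
- cams.snapshot(name): name is "side" or "top" or "wrist"; returns a dict with "pixels" (400x640x3 uint8, red, green, blue), "fov_y" (degrees; the focal length in pixels is half the picture's height over the tangent of half this angle, whatever the lens; pixels are square), "cx", "cy" (the principal point, pixels), "k1" (the pictures are not rectified: a ray, as slopes to the right and down, at radius r is drawn at 1 + k1 r^2 times it, then the intrinsics apply), "R" (3x3) and "t" (3): a world point X has camera coordinates R X + t. Camera axes: x right, y down, z forward; pixel columns grow to the right and rows downward; lengths in m; the calibration is good to about 2 mm. A picture is of the moment at which its call begins. There is no depth.
- robot.close_job(): hands the job in, once; it reports no verdict.
Trained networks look in a picture, given as the dict that the camera call returned (one of the last four; its "shot" number tells which), for a name from the list of things; names that differ only in an ending like _2 or _b are one class to them, and where a whole thing is asked for, a point or a joint stands for the part that bears it (a point fixed in the world has none). Each returns a list of dicts, best first, with "p" (0 to 1); they miss things now and then, are a little off and sometimes report something else, mostly with a low value. They report only what shows in the picture. A call takes as long as a camera call.
- models.find_in(picture, label): "position" ([x, y, z] in m, in world coordinates, good to about 4 mm: the middle of the surface that is visible of it).
- models.pinpoint(picture, label): "position" ([x, y, z] in m, in world coordinates, good to about 4 mm: a listed point, or the origin of a listed thing).
The state is a dict: "time": time; "joint_positions": joint angles; "qvel": joint speeds; "joint_torque": joint torques, N m; "tool_pos": TCP position; "ee_rot": TCP orientation; "wrist_force": force on the tool from outside, world axes, zero at the start; "wrist_torque": the same for the moment, N m; "width": finger opening in m.
Only numpy, scipy, OpenCV 4.12 (cv2) and the standard library are available. Lean on these libraries where they do the work, as an engineer would, in place of code of your own. Each camera call takes 0.05 s, during which the arm holds its last target. There are 200 camera calls.

## Working session

There is one attempt and no reset: what is moved stays moved. The work goes in short steps, Python scripts to look and compute and a tool call to move; the robot and the scene stay as the last step left them, time stands still between calls to the robot, and variables do not carry over. Pictures are saved under pics/ and viewed, about 8 in all and at most 12, crops included, and the job is handed in when it is done.

Besides the shell and the picture viewer there is one more tool, called as a command line: name --pt "numbers of a row" for each row, then --argument value for the rest. step_arm: Moves the arm, as the interface text tells. Its arguments: {"type":"object","properties":{"series":{"type":"array","items":{"type":"array","items":{"type":"number"}}}},"required":["series"]}

```bash
ls; mkdir -p pics
cat > h.py <<'E'
import numpy as np, cv2
from bench import robot, cams, models
def save(s,n): cv2.imwrite('pics/'+n, cv2.cvtColor(s['pixels'],cv2.COLOR_RGB2BGR))
def proj(s,X):
    c=s['R']@np.asarray(X,float)+s['t']; u=c[:2]/c[2]; f=200/np.tan(np.radians(s['fov_y'])/2)
    u=u*(1+s['k1']*(u@u)); return u*f+[s['cx'],s['cy']]
def pix2z(s,p,z):
    f=200/np.tan(np.radians(s['fov_y'])/2); d=(np.array(p,float)-[s['cx'],s['cy']])/f; u=d.copy()
    for _ in range(20): u=d/(1+s['k1']*(u@u))
    R=np.array(s['R']); C=-R.T@s['t']; r=R.T@np.r_[u,1]; return C+r*(z-C[2])/r[2]
E
python3 - <<'E'
from h import *
for n in ['top','side']:
    s=cams.snapshot(n); save(s,n+'0.png')
    for l in ['bench_centre','sleeve_axis','knob_grip','plunger','roller']:
        r=models.pinpoint(s,l); print(n,l,[(np.round(a['position'],4).tolist(),round(a['p'],2), proj(s,a['position']).round()) for a in r[:2]])
o=robot.get_obs();print(o)
t=cv2.imread('pics/top0.png');d=cv2.imread('pics/side0.png');cv2.imwrite('pics/both.png',cv2.resize(np.vstack([t,d]),None,fx=.75,fy=.75))
E
```

```text
pics
top bench_centre [([0.5138, 0.0314, 0.0037], 0.84, array([292., 170.]))]
top sleeve_axis [([0.5223, -0.0195, 0.0663], 0.72, array([309., 164.]))]
top knob_grip [([0.4899, 0.1053, 0.0972], 0.92, array([263., 175.]))]
top plunger [([0.5164, 0.0333, 0.0045], 0.43, array([292., 169.]))]
top roller []
side bench_centre [([0.5127, 0.0299, 0.0009], 0.56, array([358., 199.])), ([0.3227, -0.2826, -0.0008], 0.21, array([288., 279.]))]
side sleeve_axis [([0.5214, -0.0137, 0.0679], 0.94, array([363., 189.]))]
side knob_grip [([0.4931, 0.1076, 0.0976], 0.93, array([351., 157.]))]
side plunger []
side roller [([0.5088, -0.0074, 0.0634], 0.72, array([358., 189.])), ([0.5108, 0.0327, -0.0013], 0.58, array([357., 199.]))]
{'time': 0.6, 'joint_positions': array([-1.23806258e+00,  8.71620876e-02,  1.37064656e+00, -4.74809231e-05,
        1.68358189e+00, -1.03103871e-01]), 'qvel': array([ 0.00108425, -0.00088347, -0.0010786 , -0.00032297, -0.00144074,
        0.00066378]), 'joint_torque': array([-6.62476486e-04, -3.39781201e+01, -3.02416384e+01,  7.18865963e-02,
        2.37057457e-02,  6.02845454e-07]), 'tool_pos': array([ 0.23218603, -0.49863402,  0.20555377]), 'ee_rot': array([3.14139647e+00, 6.77292900e-05, 4.35832261e-01]), 'wrist_force': array([-0.21193893, -0.01815687,  1.23187864]), 'wrist_torque': array([-0.04916272,  0.02190991, -0.03983251]), 'width': 0.09399984283490727}
```

View pics/both.png

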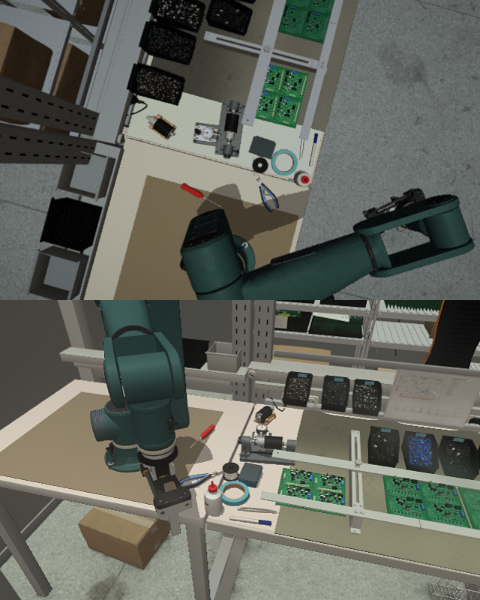

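step_arm --pt "-1 0 0 -60 0" --pt "-1 0 0 -120 0" --pt "-1 50 -35 -150 0" --pt "-1 100 -70 -150 0" --pt "-1 150 -105 -150 0" --pt "-1 200 -140 -150 0" --pt "-1 250 -175 -150 0" --pt "-1 300 -210 -150 0" --pt "-1 350 -245 -150 0" --pt "-1 400 -280 -150 0" --pt "-1 400 -280 -150 0" --pt "-1 400 -280 -150 0"

```text
time: 2.1
tool_pos: [0.4764, -0.0762, 0.3555]
ee_rot: [3.141, 0.001, 0.436]
wrist_force: [-0.1, 0.3, -0.3]
width: 0.0006
```

Run:
```python
from h import *
s=cams.snapshot('wrist'); save(s,'w1.png')
for l in ['bench_centre','sleeve_axis','knob_grip','plunger','roller']:
    r=models.pinpoint(s,l); print(l,[(np.round(a['position'],4).tolist(),round(a['p'],2), proj(s,a['position']).round()) for a in r[:2]])
o=robot.get_obs();print(o['time'],o['tool_pos'],o['ee_rot'],o['wrist_force'],o['width'])
R=np.array(s['R']);print('cam',-R.T@s['t'],R,s['fov_y'])
```

```text
bench_centre [([0.5134, 0.0334, 0.003], 0.93, array([258., 108.]))]
sleeve_axis [([0.5244, -0.0123, 0.0684], 0.78, array([283., 114.])), ([0.3162, -0.28, -0.001], 0.63, array([370., 276.]))]
knob_grip [([0.4951, 0.1074, 0.0984], 0.55, array([189.,  96.]))]
plunger []
roller [([0.5073, -0.0149, 0.0644], 0.6, array([280., 126.]))]
2.4 [ 0.47618051 -0.07714321  0.35568096] [ 3.14118478e+00 -2.19356199e-04  4.33281556e-01] [-1.06389486 -0.15511942  0.35594169] 0.00015381075277347717
cam [ 0.54665679 -0.04298355  0.53337762] [[ 0.42213585 -0.90653194  0.00107623]
 [-0.87387858 -0.40661414  0.26646044]
 [-0.24111729 -0.113423   -0.96384525]] 65.33281244822112
```

View pics/w1.png

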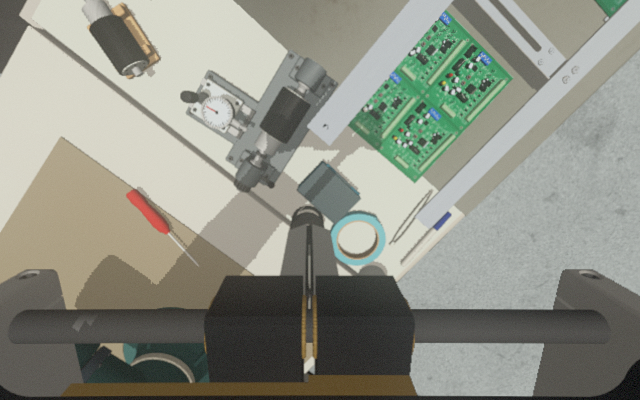

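Run:
```python
from h import *
i=cv2.imread('pics/w1.png')[40:200,160:360]; cv2.imwrite('pics/w1c.png',cv2.resize(i,None,fx=4,fy=3.75*4/3.75/1*0.9375,interpolation=3) if 0 else cv2.resize(i,(750,600),interpolation=3))
```

```text
(no output)
```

View pics/w1c.png

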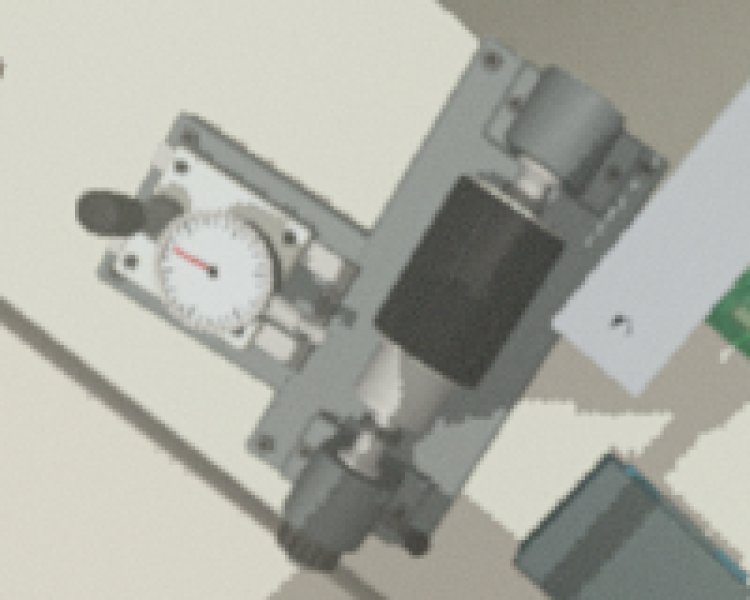

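Run:
```python
from h import *
s=cams.snapshot('wrist')
P={k:pix2z(s,p,z) for k,p,z in [('h',(302.7,87.5),.066),('t',(259.2,158.7),.066),('knob',(185.3,96.5),.106),('dial',(216.5,112.3),.078),('sl',(285.3,114.7),.09)]}
for k in P: print(k,P[k].round(4))
d=P['t']-P['h'];print('bench x yaw',np.degrees(np.arctan2(d[1],d[0])))
d=P['dial']-P['knob'];print('y dir',np.degrees(np.arctan2(d[1],d[0])),np.linalg.norm(d[:2]))
```

```text
h [ 0.5697 -0.0242  0.066 ]
t [ 0.4499 -0.0068  0.066 ]
knob [0.4932 0.1085 0.106 ]
dial [0.488  0.0718 0.078 ]
sl [ 0.5263 -0.0182  0.09  ]
bench x yaw 171.75012749647735
y dir -98.10820627554945 0.03700541338080786
```

step_arm --pt "-1 27 -46 0 -9" --pt "-1 55 -93 0 -18" --pt "-1 82 -140 0 -27" --pt "-1 110 -186 0 -36" --pt "-1 110 -186 50 -45" --pt "-1 110 -186 100 -54" --pt "-1 110 -186 155 -57" --pt "-1 110 -186 200 -57" --pt "-1 110 -186 200 -57"

```text
time: 3.58
tool_pos: [0.4949, 0.1381, 0.1511]
ee_rot: [-3.133, 0.003, 1.43]
wrist_force: [0.2, 0.3, -0.4]
width: 0.0005
```

Run:
```python
from h import *
o=robot.get_obs();print(o['time'],o['tool_pos'],o['ee_rot'],o['wrist_force'],o['joint_positions'])
for n in ['side','top']:
    s=cams.snapshot(n); r=models.pinpoint(s,'knob_grip'); print([(np.round(a['position'],4).tolist(),round(a['p'],2)) for a in r[:2]])
    if n=='side': 
        p=proj(s,[.493,.11,.1]).astype(int); print(p)
        cv2.imwrite('pics/s2.png',cv2.resize(cv2.cvtColor(s['pixels'],cv2.COLOR_RGB2BGR)[p[1]-65:p[1]+65,p[0]-85:p[0]+85],None,fx=4.5,fy=4.5,interpolation=3))
```

```text
3.575 [0.49488323 0.13812495 0.15114222] [-3.13252394e+00  2.99915049e-03  1.42975779e+00] [ 0.23335316  0.27476597 -0.35133124] [ 1.61903302e-01  3.12053301e-02  1.53743096e+00 -1.57040581e-04
  1.58250684e+00  3.02954348e-01]
[([0.4947, 0.1067, 0.0968], 0.76)]
[350 155]
[([0.488, 0.1085, 0.0982], 0.98)]
```

View pics/s2.png

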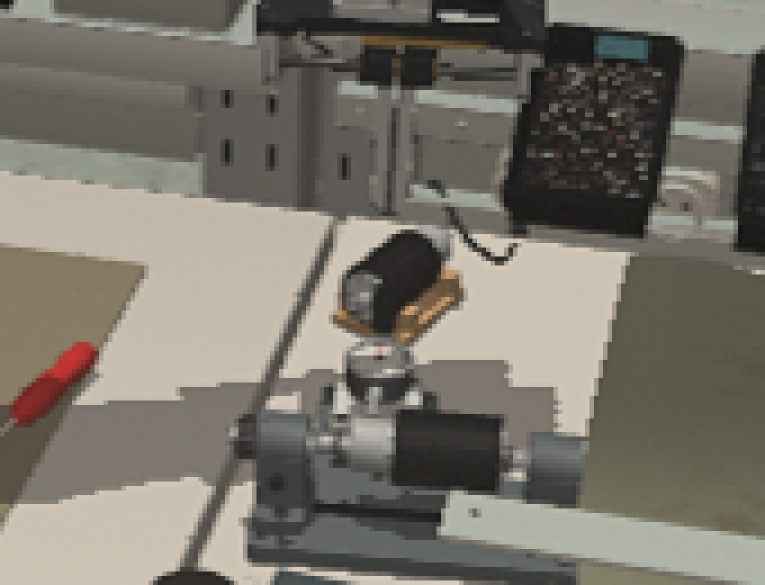

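step_arm --pt "-1 0 2 30 0" --pt "-1 0 2 63 0" --pt "-1 0 2 63 0" --pt "-1 -6 2 63 0" --pt "-1 -10 2 63 0" --pt "-1 -14 2 63 0" --pt "-1 -18 2 63 0" --pt "-1 -18 2 63 0"

```text
time: 4.78
tool_pos: [0.4981, 0.1214, 0.0936]
ee_rot: [3.139, -0.001, 1.431]
wrist_force: [0.4, 4.1, 2.7]
width: 0.0004
```

Run:
```python
from h import *
o=robot.get_obs();print(o['tool_pos'],o['wrist_force'])
s=cams.snapshot('wrist'); save(s,'w3.png'); print(proj(s,[.493,.108,.106]),proj(s,o['tool_pos']))
```

```text
[0.4981151  0.12137538 0.09356571] [0.41994605 4.09765785 2.67031923]
[303.48779337 270.37343326] [308.84491558 239.90221037]
```

View pics/w3.png

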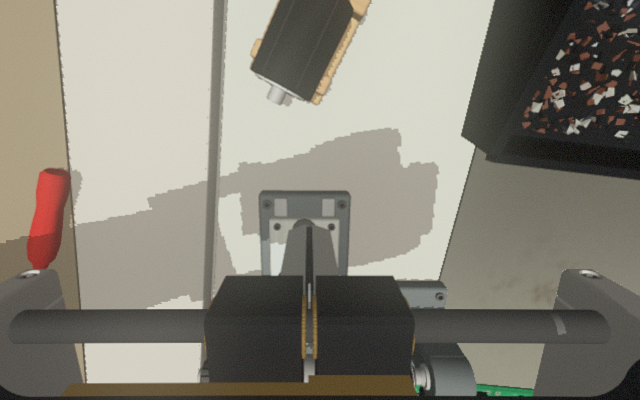

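step_arm --pt "-1 -2 0 0 0" --pt "-1 -4 0 0 0" --pt "-1 -6 0 0 0" --pt "-1 -8 0 0 0" --pt "-1 -10 0 0 0" --pt "-1 -12 0 0 0" --pt "-1 -12 0 0 0"

```text
time: 5.7
tool_pos: [0.4954, 0.1088, 0.0923]
ee_rot: [-3.141, 0.001, 1.43]
wrist_force: [1.7, 3.5, 2.2]
width: 0.0004
```

step_arm --pt "-1 -1.5 0 0 0" --pt "-1 -1.5 0 0 0"

```text
time: 5.95
tool_pos: [0.4953, 0.1077, 0.0923]
ee_rot: [-3.141, -0.0, 1.431]
wrist_force: [2.0, 4.5, 3.1]
width: 0.0006
```

step_arm --pt "-1 -1.5 0 0 0" --pt "-1 -1.5 0 0 0"

```text
time: 6.2
tool_pos: [0.495, 0.1063, 0.0923]
ee_rot: [-3.141, -0.0, 1.431]
wrist_force: [1.3, 4.1, 2.6]
width: 0.0008
```

step_arm --pt "-1 -1.5 0 0 0" --pt "-1 -1.5 0 0 0"

```text
time: 6.45
tool_pos: [0.4948, 0.1049, 0.0923]
ee_rot: [-3.141, -0.0, 1.431]
wrist_force: [0.9, 6.0, 1.7]
width: 0.0005
```

step_arm --pt "-1 -1 0 0 0" --pt "-1 -1 0 0 0"

```text
time: 6.7
tool_pos: [0.4949, 0.1049, 0.0924]
ee_rot: [-3.141, -0.002, 1.431]
wrist_force: [2.5, 7.0, 1.9]
width: 0.0009
```

step_arm --pt "-1 -1 0 0 0" --pt "-1 -1 0 0 0"

```text
time: 6.95
tool_pos: [0.4948, 0.1048, 0.0924]
ee_rot: [3.142, -0.004, 1.431]
wrist_force: [1.4, 8.9, 0.8]
width: 0.0002
```

step_arm --pt "-1 -1 0 0 0" --pt "-1 -1 0 0 0"

```text
time: 7.2
tool_pos: [0.4948, 0.1048, 0.0924]
ee_rot: [3.141, -0.006, 1.432]
wrist_force: [2.1, 11.0, 1.1]
width: 0.0006
```

step_arm --pt "-1 6 0 0 0" --pt "-1 15 0 0 0" --pt "-1 15 0 -30 0" --pt "-1 15 0 -60 0" --pt "-1 -25 15 -60 0" --pt "-1 -70 30 -60 0" --pt "-1 -114 46 -60 0" --pt "-1 -114 46 -45 0" --pt "-1 -114 46 -30 0" --pt "-1 -114 46 -30 0"

```text
time: 8.45
tool_pos: [0.5222, -0.0165, 0.1198]
ee_rot: [-3.136, 0.0, 1.432]
wrist_force: [0.0, -0.1, -1.4]
width: 0.0004
```

Run:
```python
from h import *
o=robot.get_obs();print(o['time'],o['tool_pos'],o['ee_rot'],o['wrist_force'])
s=cams.snapshot('wrist'); save(s,'w4.png')
for l in ['sleeve_axis','knob_grip','bench_centre']:
    r=models.pinpoint(s,l); print(l,[(np.round(a['position'],4).tolist(),round(a['p'],2)) for a in r[:2]])
print(proj(s,[.485,.053,.078]))
```

```text
8.45 [ 0.52224445 -0.01645343  0.11981065] [-3.13615572e+00  2.38938816e-04  1.43203557e+00] [ 0.02365172 -0.06349165 -1.37981965]
sleeve_axis [([0.524, -0.0139, 0.0704], 0.73)]
knob_grip [([0.4897, 0.0877, 0.0998], 0.72)]
bench_centre [([0.5147, 0.0331, 0.0024], 0.84)]
[241.84105867 130.11815677]
```

View pics/w4.png

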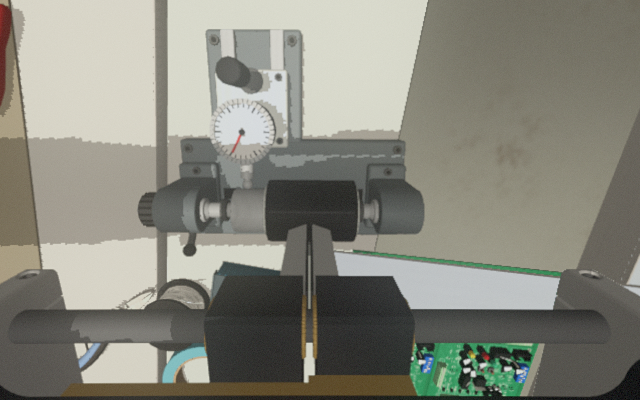

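```bash
cat >> h.py <<'E'
def needle(tag=None):
    s=cams.snapshot('wrist'); im=s['pixels'].astype(int)
    c=proj(s,[.485,.053,.078]); yy,xx=np.mgrid[:400,:640]
    m=(im[...,0]>1.5*im[...,1])&(im[...,0]>1.5*im[...,2])&(im[...,0]>70)&(np.hypot(xx-c[0],yy-c[1])<45)
    w=(im[...,0]-np.maximum(im[...,1],im[...,2]))*(np.hypot(xx-c[0],yy-c[1])<45); m=w>30
    P=np.array([pix2z(s,(x,y),.078)[:2] for y,x in zip(*np.nonzero(m))]); W=w[m]
    # bench axes: up = towards knob, right = away from tailstock
    up=np.array([np.cos(1.428),np.sin(1.428)]); rt=np.array([up[1],-up[0]])
    Q=np.c_[P@rt,P@up]; q=np.average(Q,axis=0,weights=W); D=Q-q
    v=np.linalg.eigh((D*W[:,None]).T@D)[1][:,1]
    cen=np.array([.485,.053]); cq=np.array([cen@rt,cen@up])
    if v@(q-cq)<0: v=-v
    a=np.arctan2(v[0],v[1])%(2*np.pi); o=robot.get_obs()
    print('n=%d needle=%.3f off=%s'%(len(P),a,((q-cq)*1e3).round(1)),'t=%.2f'%o['time'],o['tool_pos'].round(4),'F',o['wrist_force'].round(1))
    if tag: save(s,tag)
    return a
E
python3 - <<'E'
from h import *
for _ in range(3): needle()
E
```

```text
n=49 needle=3.635 off=[-4.3 -8.5] t=8.70 [ 0.5245 -0.017   0.1232] F [-0.6  0.3 -0.5]
n=52 needle=3.630 off=[-4.3 -8.5] t=8.75 [ 0.5245 -0.0171  0.1232] F [0.6 1.3 0.5]
n=51 needle=3.629 off=[-4.3 -8.6] t=8.80 [ 0.5245 -0.0173  0.1231] F [-0.6 -0.4  0.3]
```

step_arm --pt "-1 0 0 12 0" --pt "-1 0 0 22 0" --pt "-1 0 0 25 0" --pt "-1 0 0 27 0" --pt "-1 0 0 28 0" --pt "-1 0 0 28 0" --pt "-1 0 0 28 0"

```text
time: 9.68
tool_pos: [0.5243, -0.0176, 0.0948]
ee_rot: [3.141, 0.0, 1.431]
wrist_force: [0.6, 0.3, -0.2]
width: 0.0008
```

step_arm --pt "-1 0 0 1 0" --pt "-1 0 0 2 0" --pt "-1 0 0 2 0"

```text
time: 10.05
tool_pos: [0.5241, -0.0176, 0.0923]
ee_rot: [-3.141, 0.0, 1.431]
wrist_force: [-0.4, -0.2, 0.5]
width: 0.0005
```

step_arm --pt "-1 0 0 1 0" --pt "-1 0 0 1 0"

```text
time: 10.3
tool_pos: [0.5243, -0.0176, 0.0921]
ee_rot: [3.141, 0.0, 1.431]
wrist_force: [-1.1, 0.1, 3.3]
width: 0.0002
```

step_arm --pt "-1 0 0 1 0" --pt "-1 0 0 1 0"

```text
time: 10.55
tool_pos: [0.5243, -0.0176, 0.0919]
ee_rot: [3.141, 0.0, 1.431]
wrist_force: [-2.6, 1.0, 7.0]
width: 0.0005
```

step_arm --pt "-1 0 0 1 0" --pt "-1 0 0 1 0"

```text
time: 10.8
tool_pos: [0.5244, -0.0176, 0.0917]
ee_rot: [3.14, 0.0, 1.431]
wrist_force: [-3.3, 0.8, 10.0]
width: 0.0002
```

step_arm --pt "-1 0 0 -1 0" --pt "-1 2 0 -1 0" --pt "-1 4 0 -0.9 0" --pt "-1 6 0 -0.9 0" --pt "-1 8 0 -0.8 0" --pt "-1 8 0 -0.8 0"

```text
time: 11.55
tool_pos: [0.5254, -0.0104, 0.0916]
ee_rot: [3.141, 0.002, 1.431]
wrist_force: [-2.7, -0.5, 6.5]
width: 0.0001
```

Run:
```python
from h import *
needle()
```

```text
n=67 needle=4.150 off=[-7.8 -5.8] t=11.60 [ 0.5254 -0.0104  0.0917] F [-3.6 -2.   5.9]
```

step_arm --pt "-1 0 0 -6 0" --pt "-1 -10 0 -8 0" --pt "-1 -22 0 -8 0" --pt "-1 -22 0 -4 0" --pt "-1 -22 0 -1 0" --pt "-1 -22 0 0.6 0" --pt "-1 -22 0 0.6 0" --pt "-1 -20 0 0.4 0" --pt "-1 -18 0 0.3 0" --pt "-1 -16 0 0.2 0" --pt "-1 -14 0 0.2 0" --pt "-1 -14 0 0.2 0"

```text
time: 13.1
tool_pos: [0.5234, -0.0233, 0.0911]
ee_rot: [3.141, 0.0, 1.431]
wrist_force: [-3.4, -1.8, 6.0]
width: 0.0002
```

Run:
```python
from h import *
needle()
```

```text
n=69 needle=4.679 off=[-9.2 -1.6] t=13.15 [ 0.5234 -0.0234  0.0911] F [-3.  -1.6  7.3]
```

step_arm --pt "-1 2 0 0.1 0" --pt "-1 4 0 0.2 0" --pt "-1 6 0 0.3 0" --pt "-1 8 0 0.4 0" --pt "-1 8 0 0.4 0"

```text
time: 13.78
tool_pos: [0.5245, -0.0151, 0.0906]
ee_rot: [3.141, -0.0, 1.431]
wrist_force: [-3.6, -1.1, 5.0]
width: 0.0004
```

Run:
```python
from h import *
needle()
```

```text
n=67 needle=5.018 off=[-9.   1.7] t=13.82 [ 0.5246 -0.0151  0.0907] F [-3.5 -0.8  6.5]
```

step_arm --pt "-1 2 0 0.2 0" --pt "-1 4 0 0.3 0" --pt "-1 6 0 0.5 0" --pt "-1 6 0 0.5 0"

```text
time: 14.32
tool_pos: [0.5254, -0.0091, 0.0902]
ee_rot: [3.141, -0.001, 1.431]
wrist_force: [-2.6, -1.3, 7.8]
width: 0.0009
```

Run:
```python
from h import *
needle()
```

```text
n=70 needle=5.137 off=[-8.5  2.8] t=14.38 [ 0.5254 -0.0091  0.0902] F [-2.6 -0.3  5.1]
```

step_arm --pt "-1 0 0 -6 0" --pt "-1 -8 0 -8 0" --pt "-1 -16 0 -8 0" --pt "-1 -16 0 -4 0" --pt "-1 -16 0 -1 0" --pt "-1 -16 0 0.2 0" --pt "-1 -16 0 0.2 0"

```text
time: 15.25
tool_pos: [0.523, -0.0257, 0.0898]
ee_rot: [3.141, 0.001, 1.431]
wrist_force: [-1.5, -1.3, 5.2]
width: 0.0007
```

Run:
```python
from h import *
needle()
```

```text
n=70 needle=5.139 off=[-8.6  2.7] t=15.30 [ 0.523  -0.0256  0.0897] F [-2.5 -0.6  4.4]
```

step_arm --pt "-1 1.5 0 0.1 0" --pt "-1 3 0 0.2 0" --pt "-1 4 0 0.3 0" --pt "-1 4 0 0.3 0"

```text
time: 15.8
tool_pos: [0.5235, -0.0222, 0.0898]
ee_rot: [3.141, 0.002, 1.431]
wrist_force: [-2.9, -1.9, 7.6]
width: 0.0006
```

Run:
```python
from h import *
needle();needle()
```

```text
n=70 needle=5.152 off=[-8.3  2.7] t=15.85 [ 0.5235 -0.0223  0.0898] F [-2.3 -1.6  7.2]
n=71 needle=5.149 off=[-8.4  2.7] t=15.90 [ 0.5235 -0.0222  0.0898] F [-3.1 -2.2  6.9]
```

step_arm --pt "-1 1.5 0 0.2 0" --pt "-1 3 0 0.3 0" --pt "-1 5 0 0.5 0" --pt "-1 5 0 0.5 0"

```text
time: 16.4
tool_pos: [0.5242, -0.0169, 0.0894]
ee_rot: [3.141, 0.001, 1.431]
wrist_force: [-4.0, -0.1, 6.2]
width: 0.0003
```

Run:
```python
from h import *
needle();needle()
```

```text
n=70 needle=5.073 off=[-8.7  2.2] t=16.45 [ 0.5242 -0.0169  0.0894] F [-3.4 -1.1  6.6]
n=71 needle=5.070 off=[-8.8  2.2] t=16.50 [ 0.5242 -0.0169  0.0894] F [-4.   0.   7.7]
```

step_arm --pt "-1 -1.5 0 -0.2 0" --pt "-1 -3 0 -0.3 0" --pt "-1 -5 0 -0.5 0" --pt "-1 -7 0 -0.6 0" --pt "-1 -7 0 -0.6 0"

```text
time: 17.12
tool_pos: [0.5235, -0.0219, 0.0897]
ee_rot: [3.141, -0.003, 1.431]
wrist_force: [-1.4, 2.8, 6.5]
width: 0.0004
```

Run:
```python
from h import *
needle();needle()
```

```text
n=66 needle=5.138 off=[-8.6  2.7] t=17.18 [ 0.5235 -0.022   0.0898] F [-2.5  2.9  6.8]
n=66 needle=5.138 off=[-8.6  2.7] t=17.23 [ 0.5235 -0.022   0.0898] F [-2.4  3.3  6.9]
```

step_arm --pt "-1 -1.5 0 -0.1 0" --pt "-1 -3 0 -0.1 0" --pt "-1 -5 0 0 0" --pt "-1 -7 0 0.2 0" --pt "-1 -7 0 0.2 0"

```text
time: 17.85
tool_pos: [0.5227, -0.0305, 0.0886]
ee_rot: [3.141, -0.0, 1.431]
wrist_force: [-0.0, 0.4, 2.2]
width: 0.0004
```

Run:
```python
from h import *
needle();needle()
```

```text
n=71 needle=5.133 off=[-8.7  2.6] t=17.90 [ 0.5227 -0.0305  0.0886] F [0.7 1.3 3.1]
n=69 needle=5.135 off=[-8.6  2.6] t=17.95 [ 0.5227 -0.0305  0.0886] F [1.3 0.6 2.5]
```

step_arm --pt "-1 0 0 -6 0" --pt "-1 8 0 -8 0" --pt "-1 15 0 -8 0" --pt "-1 15 0 -4 0" --pt "-1 15 0 -1 0" --pt "-1 15 0 -0.2 0" --pt "-1 15 0 -0.2 0"

```text
time: 18.82
tool_pos: [0.5244, -0.0153, 0.0902]
ee_rot: [3.141, -0.001, 1.431]
wrist_force: [-2.7, 0.9, 7.6]
width: 0.0003
```

Run:
```python
from h import *
needle();needle()
```

```text
n=66 needle=5.139 off=[-8.5  2.7] t=18.88 [ 0.5244 -0.0153  0.0902] F [-2.9  1.6  6.5]
n=66 needle=5.139 off=[-8.5  2.7] t=18.93 [ 0.5244 -0.0153  0.0902] F [-2.6  1.   7.7]
```

step_arm --pt "-1 -1.5 0 0 0" --pt "-1 -3 0 -0.1 0" --pt "-1 -4 0 -0.1 0" --pt "-1 -4 0 -0.1 0"

```text
time: 19.42
tool_pos: [0.524, -0.0183, 0.0904]
ee_rot: [3.141, -0.003, 1.431]
wrist_force: [-2.7, 3.6, 6.8]
width: 0.0004
```

Run:
```python
from h import *
needle();needle()
```

```text
n=69 needle=5.088 off=[-8.7  2.3] t=19.48 [ 0.524  -0.0182  0.0904] F [-2.9  4.2  8.7]
n=69 needle=5.090 off=[-8.7  2.3] t=19.52 [ 0.524  -0.0182  0.0904] F [-2.7  3.3  7.6]
```

step_arm --pt "-1 1.5 0 0.1 0" --pt "-1 3 0 0.2 0" --pt "-1 5 0 0.3 0" --pt "-1 7 0 0.4 0" --pt "-1 7 0 0.4 0"

```text
time: 20.15
tool_pos: [0.5247, -0.0134, 0.09]
ee_rot: [3.141, 0.002, 1.43]
wrist_force: [-2.8, -0.8, 7.6]
width: 0.0004
```

Run:
```python
from h import *
needle();needle()
```

```text
n=67 needle=5.155 off=[-8.4  2.8] t=20.20 [ 0.5247 -0.0134  0.09  ] F [-4.3 -1.9  7.2]
n=69 needle=5.149 off=[-8.5  2.9] t=20.25 [ 0.5247 -0.0134  0.09  ] F [-2.8 -0.7  7.7]
```

step_arm --pt "-1 1.3 0 0.1 0" --pt "-1 1.3 0 0.1 0"

```text
time: 20.5
tool_pos: [0.5248, -0.0123, 0.0899]
ee_rot: [3.141, 0.002, 1.43]
wrist_force: [-3.3, -1.7, 7.9]
width: -0.0
```

Run:
```python
from h import *
needle();needle();needle()
```

```text
n=69 needle=5.156 off=[-8.4  2.9] t=20.55 [ 0.5248 -0.0122  0.0899] F [-3.2 -0.9  7.6]
n=69 needle=5.155 off=[-8.4  2.9] t=20.60 [ 0.5249 -0.0123  0.0899] F [-3.9 -1.   7.8]
n=68 needle=5.156 off=[-8.4  2.9] t=20.65 [ 0.5248 -0.0122  0.0899] F [-3.1 -1.1  8.2]
```

Highest reading seen so far (5.156). I'll lift straight off and check again.

step_arm --pt "-1 0 0 -1.5 0" --pt "-1 0 0 -4 0" --pt "-1 0 0 -15 0" --pt "-1 0 0 -30 0" --pt "-1 0 0 -60 0" --pt "-1 0 0 -60 0" --pt "-1 0 0 -60 0"

```text
time: 21.52
tool_pos: [0.5249, -0.0113, 0.148]
ee_rot: [-3.141, 0.0, 1.431]
wrist_force: [-0.0, 0.2, -1.2]
width: 0.0005
```

Run:
```python
from h import *
for i in range(3): needle('w5.png')
s=cams.snapshot('wrist')
r=models.pinpoint(s,'knob_grip'); print([(np.round(a['position'],4).tolist(),round(a['p'],2)) for a in r[:2]])
```

```text
n=40 needle=5.152 off=[-8.5  2.7] t=21.57 [ 0.5245 -0.0113  0.1473] F [0.5 0.4 0.3]
n=42 needle=5.141 off=[-8.6  2.8] t=21.62 [ 0.5243 -0.0113  0.147 ] F [ 1.4 -0.  -1.5]
n=41 needle=5.142 off=[-8.6  2.8] t=21.68 [ 0.5242 -0.0113  0.1469] F [ 0.2 -0.4 -0.4]
[([0.4903, 0.0869, 0.1021], 0.9)]
```

View pics/w5.png

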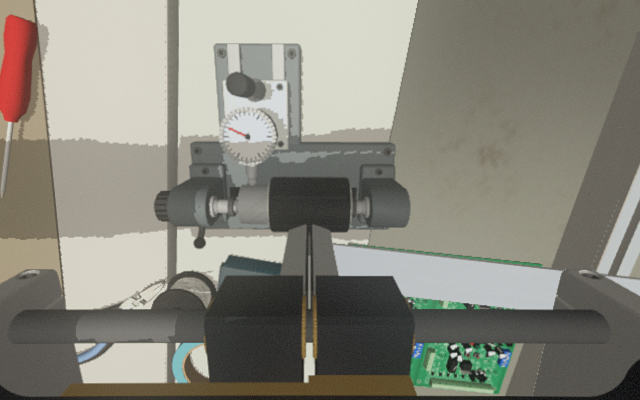

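step_arm --pt "-1 0 0 30 0" --pt "-1 0 0 53 0" --pt "-1 0 0 53 0" --pt "-1 0 0 53 0"

```text
time: 22.28
tool_pos: [0.5255, -0.0114, 0.0961]
ee_rot: [3.141, 0.0, 1.431]
wrist_force: [0.2, -0.3, 1.0]
width: 0.0005
```

Run:
```python
from h import *
for i in range(3): needle()
```

```text
n=63 needle=5.142 off=[-8.5  2.8] t=22.32 [ 0.5258 -0.0115  0.0965] F [-0.4 -0.4  1.5]
n=62 needle=5.147 off=[-8.5  2.8] t=22.38 [ 0.526  -0.0115  0.0968] F [ 0.7 -0.4  0.3]
n=65 needle=5.145 off=[-8.5  2.8] t=22.43 [ 0.5259 -0.0115  0.0968] F [ 0.4  0.3 -0.4]
```

step_arm --pt "-1 0 0 4 0" --pt "-1 0 0 7 0" --pt "-1 0 0 8 0" --pt "-1 0 0 8 0"

```text
time: 22.92
tool_pos: [0.5256, -0.0114, 0.0899]
ee_rot: [3.139, 0.0, 1.431]
wrist_force: [-2.2, -0.0, 9.4]
width: 0.0003
```

Run:
```python
from h import *
for i in range(3): needle()
```

```text
n=67 needle=5.145 off=[-8.4  2.9] t=22.98 [ 0.5256 -0.0114  0.0898] F [-3.6  0.2 10. ]
n=67 needle=5.145 off=[-8.4  2.9] t=23.02 [ 0.5256 -0.0114  0.0899] F [-2.4  0.9  8.9]
n=67 needle=5.145 off=[-8.4  2.9] t=23.07 [ 0.5256 -0.0114  0.0898] F [-2.3  0.1  9.2]
```

step_arm --pt "-1 0 0 -5 0" --pt "-1 -6 0 -6 0" --pt "-1 -6 0 -4 0" --pt "-1 -6 0 -1.5 0" --pt "-1 -6 0 -0.6 0" --pt "-1 -6 0 -0.6 0"

```text
time: 23.82
tool_pos: [0.5243, -0.0176, 0.0898]
ee_rot: [3.141, 0.001, 1.431]
wrist_force: [-3.2, 0.0, 9.2]
width: 0.001
```

Run:
```python
from h import *
needle();needle()
```

```text
n=70 needle=5.150 off=[-8.3  2.8] t=23.88 [ 0.5243 -0.0176  0.0898] F [-4.  -0.7  9.2]
n=71 needle=5.150 off=[-8.3  2.8] t=23.93 [ 0.5242 -0.0176  0.0898] F [-3.9 -0.   9.9]
```

step_arm --pt "-1 -2 0 -0.2 0" --pt "-1 -4 0 -0.3 0" --pt "-1 -6 0 -0.5 0" --pt "-1 -8 0 -0.6 0" --pt "-1 -10 0 -0.8 0" --pt "-1 -10 0 -0.8 0"

```text
time: 24.68
tool_pos: [0.523, -0.0264, 0.09]
ee_rot: [3.141, -0.002, 1.431]
wrist_force: [-1.5, 2.9, 6.0]
width: 0.0002
```

Run:
```python
from h import *
needle();needle()
```

```text
n=69 needle=5.010 off=[-9.   1.6] t=24.73 [ 0.523  -0.0264  0.09  ] F [-2.   1.5  7. ]
n=69 needle=5.010 off=[-9.   1.6] t=24.77 [ 0.523  -0.0263  0.09  ] F [-1.3  2.5  5.7]
```

step_arm --pt "-1 2 0 0.2 0" --pt "-1 4 0 0.3 0" --pt "-1 6 0 0.5 0" --pt "-1 8 0 0.6 0" --pt "-1 10 0 0.8 0" --pt "-1 10 0 0.8 0"

```text
time: 25.52
tool_pos: [0.5242, -0.0178, 0.0899]
ee_rot: [3.141, 0.001, 1.431]
wrist_force: [-4.0, -0.3, 9.4]
width: 0.0001
```

Run:
```python
from h import *
needle();needle()
```

```text
n=71 needle=5.153 off=[-8.5  2.9] t=25.57 [ 0.5242 -0.0178  0.0899] F [-3.1 -0.7  9.8]
n=71 needle=5.153 off=[-8.4  2.9] t=25.62 [ 0.5242 -0.0178  0.0899] F [-4.5 -1.1 10.1]
```

step_arm --pt "-1 2 0 0.2 0" --pt "-1 4 0 0.4 0" --pt "-1 6 0 0.6 0" --pt "-1 8 0 0.8 0" --pt "-1 8 0 0.8 0"

```text
time: 26.25
tool_pos: [0.5254, -0.0099, 0.0892]
ee_rot: [3.141, 0.001, 1.431]
wrist_force: [-4.2, -0.3, 10.4]
width: 0.0004
```

Run:
```python
from h import *
needle();needle()
```

```text
n=70 needle=5.028 off=[-8.9  1.9] t=26.30 [ 0.5254 -0.0099  0.0892] F [-4.2 -1.  11.1]
n=70 needle=5.028 off=[-8.9  1.8] t=26.35 [ 0.5254 -0.0099  0.0892] F [-3.6 -1.   9.8]
```

step_arm --pt "-1 -2 0 -0.4 0" --pt "-1 -4 0 -0.7 0" --pt "-1 -6 0 -1.0 0" --pt "-1 -8 0 -1.3 0" --pt "-1 -9 0 -1.4 0" --pt "-1 -9 0 -1.4 0"

```text
time: 27.1
tool_pos: [0.5243, -0.0168, 0.0898]
ee_rot: [3.141, -0.003, 1.431]
wrist_force: [-1.4, 3.5, 6.9]
width: 0.0001
```

Run:
```python
from h import *
needle();needle()
```

```text
n=70 needle=5.140 off=[-8.6  2.7] t=27.15 [ 0.5243 -0.0168  0.0898] F [-1.6  3.1  6.3]
n=70 needle=5.140 off=[-8.6  2.7] t=27.20 [ 0.5243 -0.0168  0.0898] F [-2.7  3.6  6. ]
```

step_arm --pt "-1 -1 0 -0.1 0" --pt "-1 -1 0 -0.1 0" --pt "-1 -1 0 -0.1 0"

```text
time: 27.58
tool_pos: [0.5242, -0.0177, 0.0899]
ee_rot: [3.141, -0.003, 1.431]
wrist_force: [-2.4, 3.7, 6.9]
width: 0.0007
```

Run:
```python
from h import *
needle();needle()
```

```text
n=70 needle=5.137 off=[-8.5  2.7] t=27.62 [ 0.5242 -0.0177  0.0899] F [-1.1  3.   7. ]
n=69 needle=5.138 off=[-8.5  2.7] t=27.68 [ 0.5242 -0.0177  0.0899] F [-1.8  3.1  6.6]
```

step_arm --pt "-1 1.5 0 0 0" --pt "-1 3 0 0.1 0" --pt "-1 3 0 0.1 0" --pt "-1 3 0 0.1 0"

```text
time: 28.18
tool_pos: [0.5243, -0.0168, 0.0899]
ee_rot: [3.141, 0.001, 1.431]
wrist_force: [-3.9, -1.5, 7.6]
width: 0.0005
```

Run:
```python
from h import *
needle();needle()
```

```text
n=70 needle=5.145 off=[-8.5  2.8] t=28.23 [ 0.5243 -0.0169  0.0899] F [-2.9 -0.3  7.3]
n=70 needle=5.145 off=[-8.5  2.8] t=28.27 [ 0.5243 -0.0169  0.0898] F [-1.  -1.3  6.7]
```

step_arm --pt "-1 -0.7 0 0 0" --pt "-1 -0.7 0 -1.5 0" --pt "-1 -0.7 0 -4 0" --pt "-1 -0.7 0 -15 0" --pt "-1 -0.7 0 -40 0" --pt "-1 -0.7 0 -60 0" --pt "-1 -0.7 0 -60 0" --pt "-1 -0.7 0 -60 0"

```text
time: 29.28
tool_pos: [0.5239, -0.017, 0.1479]
ee_rot: [-3.141, 0.0, 1.431]
wrist_force: [-0.7, 0.3, 0.5]
width: 0.0006
```

Run:
```python
from h import *
for i in range(4): a=needle('w6.png')
s=cams.snapshot('top')
for l in ['knob_grip','tip_case','solder_spool','marker','cleaner_bottle','spare_roller']: print(l,[(np.round(a['position'],3).tolist(),round(a['p'],2)) for a in models.pinpoint(s,l)[:1]])
```

```text
n=41 needle=5.142 off=[-8.5  2.7] t=29.32 [ 0.5236 -0.017   0.1475] F [-0.  -0.6  0.4]
n=40 needle=5.148 off=[-8.4  2.6] t=29.38 [ 0.5235 -0.0169  0.1473] F [ 0.4 -0.5 -0.2]
n=38 needle=5.150 off=[-8.6  2.7] t=29.43 [ 0.5236 -0.0169  0.1473] F [-0.1  0.   0.1]
n=39 needle=5.151 off=[-8.5  2.7] t=29.48 [ 0.5236 -0.0169  0.1474] F [ 0.1  0.1 -1. ]
knob_grip [([0.488, 0.084, 0.098], 0.79)]
tip_case [([0.435, -0.131, -0.001], 0.77)]
solder_spool [([0.373, -0.122, -0.001], 0.73)]
marker [([0.426, -0.328, -0.006], 0.52)]
cleaner_bottle [([0.315, -0.284, 0.001], 0.91)]
spare_roller [([0.515, 0.254, -0.002], 0.88)]
```

View pics/w6.png

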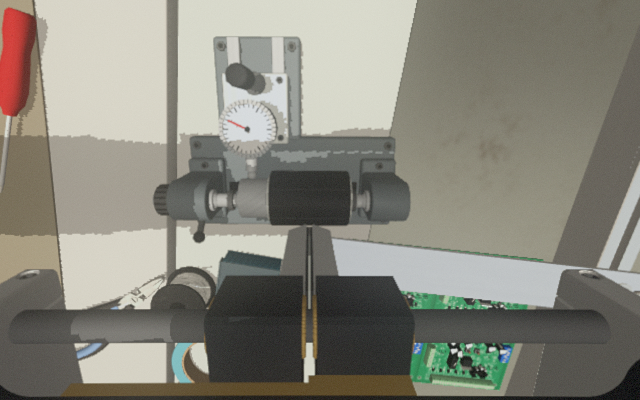

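The needle stands at 5.15 rad, up and to the left on the dial at about (237,123). The slide is home, the robot touches nothing and the neighbouring things look undisturbed. I'm handing in.

```bash
python3 -c "
from h import *
print(robot.close_job())"
```

```text
the job is handed in; nothing more can be done
None
```

I pushed the gauge slide home, turned the roller to its highest needle reading, and handed the job in after about 30 s on the clock.

- **Slide:** I pushed it by the black knob until it stopped moving. The force then rose from about 4 N to 11 N with no further travel, so it is against the dead stop.
- **Roller:** I turned it with the closed fingertips on top of the sleeve, mostly at 5–8 N with brief highs of about 11 N. I rolled it past the peak on both sides (5.010 and 5.028 rad) and set it between them.
- **Final reading:** after lifting off, the needle reads about 5.14–5.15 rad; the highest single reading was 5.156.
- **Bystanders:** nothing but the knob and the sleeve was touched on purpose. In the last picture the things on the bench look undisturbed, but I had no starting positions for them to compare with. The tweezers were not checked.

**Where the checks disagreed:** repeat readings near the peak varied by about 0.01–0.015 rad with camera position and turning direction. The high spot is therefore set to within a few degrees, and the needle is likely within 0.01–0.02 rad of its true maximum.

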